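# Load the fixture board and hold it out over the riser's edge

### The job

Put one brass sleeve upright into each of the three wells of the white fixture board while the board still lies back on the small plywood riser. Then slide the board, without lifting it, straight out over the riser's outer edge (the side where the wells are) until the black line across the board lies right over that edge, square to it. The loaded end is then too heavy to stay by itself, so keep the board level by its grip block and finish while still holding it there; leave the jar, the solder spool and the screwdriver alone.

Things in the scene. Friction and masses are not known exactly. Their poses are not given: they have to be found in the camera images.
- riser: low bench shelf, fixed: plywood top 200 (its x) by 300 (its y) by 16 mm on two dark end panels, upper face 60 mm above the table. Origin: centre of its footprint at table height, axes along its sides, z up. Its outer edge is the straight 200 mm side at y = -150 mm.
- edge (a point): middle of the riser's outer edge, at the height of its upper face; same axes as the riser, outward is its -y.
- board: loose white plastic board, 130 (its x) by 240 (its y) by 14 mm, about 0.36 kg empty, flat on the riser, well end sticking out 20 to 50 mm past the outer edge at the start, up to 5 degrees askew; no guides. Origin: centre of its underside, z up, wells on its -y side. Loaded and with its line at the edge it tips unless its grip end is held down (about 5 N at the grip block).
- mark (a point): middle of the black line, 3 mm wide, drawn across the board's top face along its x, 35 mm from the board's centre towards the grip block (board frame 0, 35, 14 mm). It starts 105 to 135 mm inside the edge.
- grip (a point): top centre of the black grip block that is part of the board, near its inner end (board frame 0, 85, 48 mm): 50 mm along the board's x, 20 mm along its y, standing 34 mm above the board's top face. Can be pinched from above across either width.
- well0 (a point): centre of the mouth of a round well, 26 mm wide and 10 mm deep (its floor, with a 10 mm hole, lies 4 mm above the board's underside), in the board's top face at board frame -45, -85, 14 mm.
- well1 (a point): centre of the mouth of a round well, 26 mm wide and 10 mm deep (its floor, with a 10 mm hole, lies 4 mm above the board's underside), in the board's top face at board frame 0, -85, 14 mm.
- well2 (a point): centre of the mouth of a round well, 26 mm wide and 10 mm deep (its floor, with a 10 mm hole, lies 4 mm above the board's underside), in the board's top face at board frame 45, -85, 14 mm.
- mat: fixed black rubber mat, 180 by 160 by 3 mm, on which the sleeves stand at the start. Origin: centre of its underside.
- sleeve0: loose brass sleeve, a round piece 18 mm in diameter and 30 mm high with a dark bore, about 45 g, standing upright on the mat; all three are alike and any may go in any well. Origin: centre of its underside, z up along its axis. In a well it stands 20 mm out of the board.
- sleeve1: loose brass sleeve, a round piece 18 mm in diameter and 30 mm high with a dark bore, about 45 g, standing upright on the mat; all three are alike and any may go in any well. Origin: centre of its underside, z up along its axis. In a well it stands 20 mm out of the board.
- sleeve2: loose brass sleeve, a round piece 18 mm in diameter and 30 mm high with a dark bore, about 45 g, standing upright on the mat; all three are alike and any may go in any well. Origin: centre of its underside, z up along its axis. In a well it stands 20 mm out of the board.
- jar: amber glass jar, 48 mm across, 55 mm high. Origin: centre of its underside. To be left alone.
- spool: spool of solder standing on a flange, 56 mm across, 38 mm high. Origin: centre of its underside. To be left alone.
- screwdriver: screwdriver lying on the table. Origin: on its underside near the middle. To be left alone.

How it is judged:
On the way, in this order (a step that is already met when the one before it is completed fails the run):
1. one sleeve stands in each of the three wells, the board's line still more than 60 mm inside the riser's edge (((horizontal distance between sleeve0 and well0 below 0.006 m and z of sleeve0 in the frame of well0 below -0.007 m and angle between sleeve0's own z axis and vertical below 0.15 rad) or (horizontal distance between sleeve1 and well0 below 0.006 m and z of sleeve1 in the frame of well0 below -0.007 m and angle between sleeve1's own z axis and vertical below 0.15 rad) or (horizontal distance between sleeve2 and well0 below 0.006 m and z of sleeve2 in the frame of well0 below -0.007 m and angle between sleeve2's own z axis and vertical below 0.15 rad)) and ((horizontal distance between sleeve0 and well1 below 0.006 m and z of sleeve0 in the frame of well1 below -0.007 m and angle between sleeve0's own z axis and vertical below 0.15 rad) or (horizontal distance between sleeve1 and well1 below 0.006 m and z of sleeve1 in the frame of well1 below -0.007 m and angle between sleeve1's own z axis and vertical below 0.15 rad) or (horizontal distance between sleeve2 and well1 below 0.006 m and z of sleeve2 in the frame of well1 below -0.007 m and angle between sleeve2's own z axis and vertical below 0.15 rad)) and ((horizontal distance between sleeve0 and well2 below 0.006 m and z of sleeve0 in the frame of well2 below -0.007 m and angle between sleeve0's own z axis and vertical below 0.15 rad) or (horizontal distance between sleeve1 and well2 below 0.006 m and z of sleeve1 in the frame of well2 below -0.007 m and angle between sleeve1's own z axis and vertical below 0.15 rad) or (horizontal distance between sleeve2 and well2 below 0.006 m and z of sleeve2 in the frame of well2 below -0.007 m and angle between sleeve2's own z axis and vertical below 0.15 rad)) and y of mark in the frame of edge above 0.06 m), for 0.2 s.
2. the board has been slid out until its line lies over the edge (y of mark in the frame of edge between -0.006 and 0.006 m and angle between the y axis of board and the y axis of riser, either way round below 0.08 rad and angle between board's own z axis and vertical below 0.05 rad and z of mark in the frame of edge between 0.009 and 0.019 m and contact force between any of the fingers, the arm and board above 0.5 N), for 0.2 s.
At the end, for the whole second after the job is handed in: One sleeve upright in each well (within 6 mm of its axis, 7 mm deep or more); line within 6 mm of the riser's edge, square within 0.08 rad; board level within 0.05 rad, within 5 mm of the riser's top, at rest, touched by the robot with over 0.5 N (all of step 2 and ((horizontal distance between sleeve0 and well0 below 0.006 m and z of sleeve0 in the frame of well0 below -0.007 m and angle between sleeve0's own z axis and vertical below 0.15 rad) or (horizontal distance between sleeve1 and well0 below 0.006 m and z of sleeve1 in the frame of well0 below -0.007 m and angle between sleeve1's own z axis and vertical below 0.15 rad) or (horizontal distance between sleeve2 and well0 below 0.006 m and z of sleeve2 in the frame of well0 below -0.007 m and angle between sleeve2's own z axis and vertical below 0.15 rad)) and ((horizontal distance between sleeve0 and well1 below 0.006 m and z of sleeve0 in the frame of well1 below -0.007 m and angle between sleeve0's own z axis and vertical below 0.15 rad) or (horizontal distance between sleeve1 and well1 below 0.006 m and z of sleeve1 in the frame of well1 below -0.007 m and angle between sleeve1's own z axis and vertical below 0.15 rad) or (horizontal distance between sleeve2 and well1 below 0.006 m and z of sleeve2 in the frame of well1 below -0.007 m and angle between sleeve2's own z axis and vertical below 0.15 rad)) and ((horizontal distance between sleeve0 and well2 below 0.006 m and z of sleeve0 in the frame of well2 below -0.007 m and angle between sleeve0's own z axis and vertical below 0.15 rad) or (horizontal distance between sleeve1 and well2 below 0.006 m and z of sleeve1 in the frame of well2 below -0.007 m and angle between sleeve1's own z axis and vertical below 0.15 rad) or (horizontal distance between sleeve2 and well2 below 0.006 m and z of sleeve2 in the frame of well2 below -0.007 m and angle between sleeve2's own z axis and vertical below 0.15 rad)) and linear speed of board below 0.015 m/s and angular speed of board below 0.1 rad/s); the arm keeps its last pose, push and grip.
It fails at once if the board tips by more than 0.15 rad (angle between board's own z axis and vertical above 0.15 rad).
It fails at once if the board is lifted: its line is more than 15 mm higher above the riser's top than when lying on it (z of mark in the frame of edge above 0.029 m).
It fails at once if the jar, spool or screwdriver is moved by more than 15 mm (distance of any of jar, spool, screwdriver from where it was at the start of the episode above 0.015 m).
It also fails if it takes over 70 s, if anything falls off the work surface, if the arm or the gripper's body presses on something with over 40 N, if the wrist force passes 120 N, or if a joint passes its speed limit or range.

### The arm

A 6-joint arm with a two-finger parallel gripper is mounted at the origin on the work surface. World frame = base frame: x ahead of the robot, y to its left, z up, the work surface at z = 0. Lengths are in m, angles in rad, forces in N, time in s.
With the tool pointing down it reaches from about 0.35 to 0.975 m from the base axis. Payload 4.9 kg.
Tool frame: the origin (TCP) lies on the centre line of the jaws, within the pads' length; the fingertips stand manip.tip_reach ahead of it and the grasp point (between the pads) is the TCP (manip.tip_reach is the distance from the TCP to the fingertips, in m); z points along the fingers, y is the line along which they close (so a half turn about z gives the same grasp; the last joint's range is limited). The gripper opens to 85 mm and grips with 20 to 120 N. Pads are 22 mm wide; open, the fingers measure 114 mm over their backs; the gripper's body (76 mm by 85 mm) begins 54 mm behind the grasp point. The pads swing forward as they close: fully open they stand 13 mm farther back than shut.
Start: joints at [-1.341, 0.053, 1.613, -0, 1.476, -0.119], TCP at [0.214, -0.587, 0.25] pointing down, gripper open.
Joint ranges: [-3.01, 3.01], [-1.01, 2.22], [0.06, 2.58], [-1.02, 4.17], [0.09, 2.62], [-3.14, 3.14]. Speed limits (rad/s): [2.57, 2.57, 3.14, 3.14, 3.14, 3.14].

### API

Orientations are given as a unit quaternion [w, x, y, z].
In Python, from plant import manip gives the robot as it stands. The module is installed in compiled form; this text tells all that it offers.
- The arm moves only by the tool move_arm, never from a script. Its argument "rows" is a list of rows, each a list of 7 numbers: the shift along the tool's x, y, z in cm, then the turn, a rotation vector about the tool's x, y, z in degrees, then the opening, from -1 (shut) to 1 (fully open). In form: [[tx, ty, tz, ax, ay, az, jaw], ...]. A call has 1 to 20 rows; each row shifts and turns the commanded pose from where the row before left it, along the tool's axes as they then stand; what a row does not reach is not made up. A row lasts 1/12 s, in which the tool goes at most 41.7 mm and 7.16 degrees, less where a joint would pass 70% of its speed; a pose out of reach is approached as far as the arm can. A call is refused whole if a number of a shift passes 4.17 or a number of a turn 7.16, either way. A call with a gripper value outside its range is refused whole. The fingers move at their own pace and stop on an object; the grip force is fixed at half the most. Time passes only in rows, so rows that do not move let the fingers close. It gives the time, the measured TCP pose, the force, the opening and the grip force at its end, in the units of the state.
- manip.state(): the state, without advancing time (a new reading comes with each control period).
- manip.grab_frame(name): name is "side" or "top" or "wrist"; returns a dict with "img" (384x512x3 uint8, blue, green, red), "mtx" (3x3 intrinsics, pixels), "R" (3x3) and "t" (3): a world point X has camera coordinates R X + t. Camera axes: x right, y down, z forward; pixel columns grow to the right and rows downward; lengths in m; the calibration is good to about 2 mm. A picture is of the moment at which its call begins. There is no depth.
- manip.job_done(): hands the job in; it is judged then, once.
The state is a dict: "time": time; "joint_pos": joint angles; "joint_vel": joint speeds; "joint_efforts": joint torques, N m; "tool_pos": TCP position; "tool_rot": TCP orientation; "contact_force": force on the tool from outside, world axes, zero at the start; "ft_torque": the same for the moment, N m; "gripper_width": opening from 0.0 (shut) to 1.0 (fully open); "grasp_force": force on a finger pad.
Only numpy, scipy, OpenCV 4.12 (cv2) and the standard library are available. Lean on these libraries where they do the work, as an engineer would, in place of code of your own. Each camera call takes 0.05 s, during which the arm holds its last target. There are 200 camera calls.

## Working session

There is one attempt and no reset: what is moved stays moved. The work goes in short steps, Python scripts to look and compute and a tool call to move; the robot and the scene stay as the last step left them, time stands still between calls to the robot, and variables do not carry over. Pictures are saved under pics/ and viewed, at most 10 in all, crops included, and the job is handed in when it is done.

Besides the shell and the picture viewer there is one more tool, called after "Emit:" as name([rows], argument=value, ...), one row to a line, values as JSON. move_arm: Moves the arm, as the interface text tells. Its arguments: {"type":"object","properties":{"rows":{"type":"array","items":{"type":"array","items":{"type":"number"}}}},"required":["rows"]}

```bash
mkdir -p pics
cat > h.py <<'E'
import numpy as np, cv2
from plant import manip
def shot(n,f):
    d=manip.grab_frame(n); cv2.imwrite('pics/%s.png'%f,d['img']); np.savez('pics/%s.npz'%f,**d); return d
def ray(f,u,v,z):
    d=np.load('pics/%s.npz'%f); K,R,t=d['mtx'],d['R'],d['t'].ravel()
    w=R.T@np.linalg.solve(K,[u,v,1.]); c=-R.T@t
    return c+w*(z-c[2])/w[2]
def proj(f,X):
    d=np.load('pics/%s.npz'%f); p=d['mtx']@(d['R']@np.array(X)+d['t'].ravel()); return p[:2]/p[2]
E
python3 - <<'E'
from h import *
print(manip.tip_reach, manip.state())
for n in('top','side','wrist'):
    d=shot(n,n+'0'); print(n,-d['R'].T@d['t'].ravel(), d['mtx'][0,0])
a=cv2.imread('pics/top0.png'); cv2.imwrite('pics/top0b.png',cv2.resize(a,(800,600),interpolation=cv2.INTER_CUBIC))
E
```

```text
0.019 {'time': 0.0, 'joint_pos': array([-1.34100173e+00,  5.33900201e-02,  1.61427625e+00, -1.28872770e-05,
        1.47599318e+00, -1.18999021e-01]), 'joint_vel': array([ 0.00083576,  0.00027775, -0.00031934, -0.00136413, -0.00087921,
       -0.00035236]), 'joint_efforts': array([-1.23984140e-03, -3.93684053e+01, -3.70180106e+01, -1.51441332e-04,
        7.11461005e-03,  1.26218328e-05]), 'tool_pos': array([ 0.21346855, -0.58680281,  0.24905302]), 'tool_rot': array([-1.03146044e-03,  9.84830748e-01,  1.73514640e-01, -6.36230742e-05]), 'contact_force': array([ 0.49843272, -0.42106418,  0.56182424]), 'ft_torque': array([ 0.02248212, -0.04239098,  0.01850755]), 'grasp_force': 0.0, 'gripper_width': 1.0005079875426919}
top [ 0.44132135 -0.10308557  1.36574478] 446.23875646949466
side [ 0.51607707 -0.86375417  0.78629511] 466.2781590110563
wrist [ 0.2793966  -0.56349391  0.37193654] 303.4414826403517
```

View pics/top0b.png

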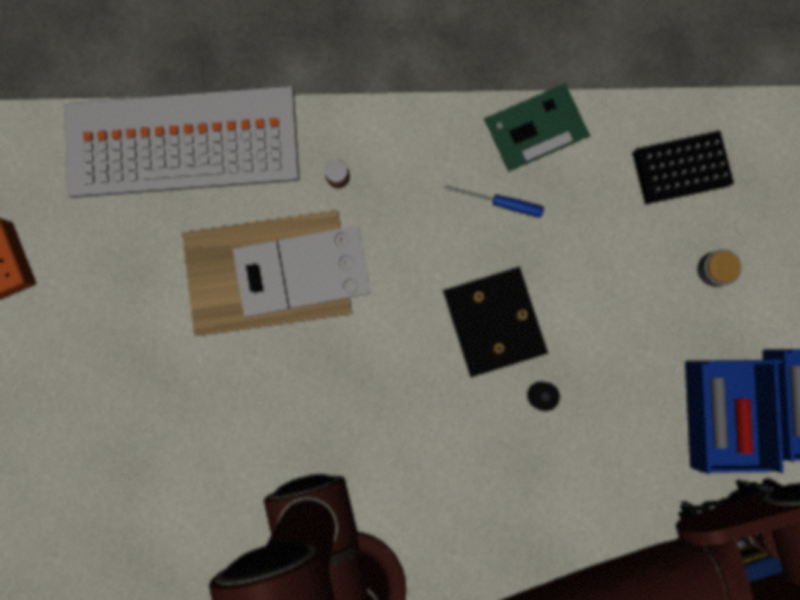

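The top view shows the riser and board on the left at about (275,270), wells on the right (-y) side. The mat with three sleeves is at (479,297), (522,315) and (499,348). The jar is at (720,268), the spool at (543,396) and the screwdriver at (500,203). I'll enlarge it to measure.

Run:
```python
from h import *
a=cv2.imread('pics/top0.png')
c=cv2.resize(a[125:225,110:360],None,fx=3.2,fy=3.2,interpolation=cv2.INTER_CUBIC)
c2=cv2.resize(a[130:220,110:243],None,fx=6,fy=6,interpolation=cv2.INTER_CUBIC)
cv2.imwrite('pics/c1.png',c2)
hsv=cv2.cvtColor(a,cv2.COLOR_BGR2HSV)
m=((hsv[...,1]>90)&(hsv[...,2]>60)).astype(np.uint8); m[:165]=0;m[245:]=0;m[:,:280]=0;m[:,360:]=0
n,l,s,ce=cv2.connectedComponentsWithStats(m)
for i in range(1,n):
  if s[i,4]>4: print(s[i],ce[i],ray('top0',*ce[i],.033))
for nm,u,v,z in (('jar',720,268,.055),('spool',543,396,.038),('sd',520,206,.01)):
  print(nm,ray('top0',u*.64,v*.64,z))
```

```text
[303 187   6   6  30] [305.73333333 189.43333333] [ 0.55014257 -0.25254667  0.033     ]
[331 199   6   6  28] [333.67857143 201.10714286] [ 0.51411831 -0.33493939  0.033     ]
[316 220   6   6  28] [318.71428571 222.39285714] [ 0.45137166 -0.28883027  0.033     ]
jar [ 0.59512276 -0.70582708  0.055     ]
spool [ 0.35929432 -0.37036465  0.038     ]
sd [ 0.72853883 -0.342186    0.01      ]
```

View pics/c1.png

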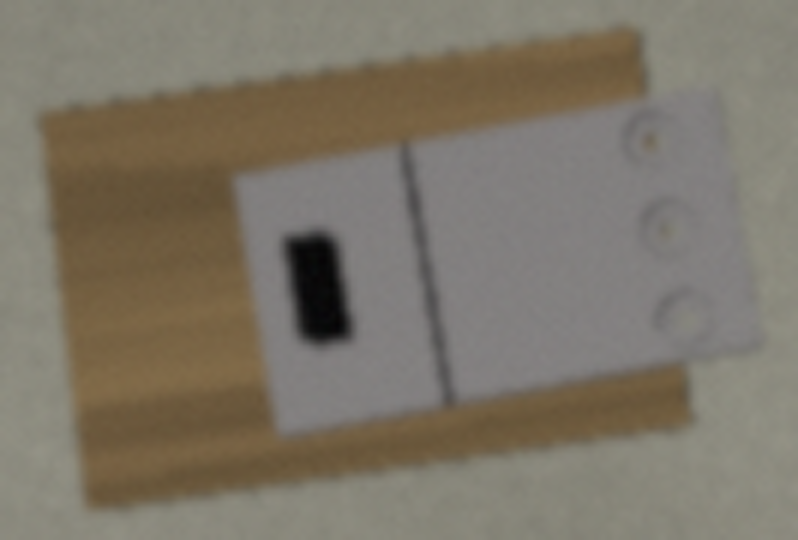

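The riser corners in the crop are (40,113), (637,30), (693,425) and (90,508). The board corners are (234,177), (718,88), (765,350) and (280,437). The line runs (405,143)–(449,406), and the wells are near (648,138), (667,230) and (685,315).

```bash
cat >> h.py <<'E'
def fit2(L,W):
    "rigid 2D fit: world = R L + c ; returns c, yaw, residuals mm"
    L=np.array(L,float);W=np.array(W,float)[:,:2]; lm,wm=L.mean(0),W.mean(0)
    a=((L-lm)[:,0]+1j*(L-lm)[:,1]); b=((W-wm)[:,0]+1j*(W-wm)[:,1]); th=np.angle((b*a.conj()).sum())
    R=np.array([[np.cos(th),-np.sin(th)],[np.sin(th),np.cos(th)]]); c=wm-R@lm
    return c,th,R,((W-(L@R.T+c))*1e3).round(1)
E
python3 - <<'E'
from h import *
f=lambda u,v,z: ray('top0',(u+.5)/6-.5+110,(v+.5)/6-.5+130,z)
r=fit2([(.1,.15),(.1,-.15),(-.1,-.15),(-.1,.15)],[f(*p,.06) for p in((40,113),(637,30),(693,425),(90,508))])
print('riser',r[0],np.degrees(r[1]),r[3].tolist())
b=fit2([(.065,.12),(.065,-.12),(-.065,-.12),(-.065,.12),(.065,.035),(-.065,.035),(.045,-.085),(0,-.085),(-.045,-.085)],
 [f(*p,.074) for p in((234,177),(718,88),(765,350),(280,437),(405,143),(449,406),(649,138),(667,230),(685,316))])
print('board',b[0],np.degrees(b[1]),b[3].tolist())
for p in ((-.045,-.085),(0,-.085),(.045,-.085),(0,.085),(0,.035)): print(p,b[2]@p+b[0], r[2].T@(b[2]@p+b[0]-r[0])+[0,.15])
E
```

```text
riser [0.5983143 0.1484416] 7.331212866306041 [[-0.7, 0.0], [-1.7, 1.2], [0.5, 0.4], [1.9, -1.6]]
board [0.59894809 0.08095792] 9.843611358868541 [[-0.3, -0.4], [-0.8, -0.9], [-1.6, -0.5], [0.3, -1.4], [0.7, -0.4], [-0.3, 0.3], [0.6, 1.9], [-0.4, 1.1], [1.8, 0.3]]
(-0.045, -0.085) [ 0.56914214 -0.0104839 ] [-0.04921336 -0.00390378]
(0, -0.085) [ 0.61347965 -0.00279072] [-0.00425661 -0.00193118]
(0.045, -0.085) [0.65781716 0.00490246] [4.07001302e-02 4.14248076e-05]
(0, 0.085) [0.58441653 0.16470655] [-0.01170866  0.16790541]
(0, 0.035) [0.59296451 0.11544265] [-0.00951688  0.11795348]
```

Emit:
move_arm([
  [0, 0, 0, 0, 0, 5.07, 0],
  [0, 0, 0, 0, 0, 5.07, 0],
  [2.94, -2.5, 0.5, 0, 0, 0, 0],
  [2.94, -2.5, 0.5, 0, 0, 0, 0],
  [2.94, -2.5, 0.5, 0, 0, 0, 0],
  [2.94, -2.5, 0.5, 0, 0, 0, 0],
  [2.94, -2.5, 0.5, 0, 0, 0, 0],
  [2.94, -2.5, 0.5, 0, 0, 0, 0],
  [2.94, -2.5, 0.5, 0, 0, 0, 0],
  [2.94, -2.5, 0.5, 0, 0, 0, 0],
  [2.94, -2.5, 0.5, 0, 0, 0, 0],
  [2.94, -2.5, 0.5, 0, 0, 0, 0],
  [0, 0, 0, 0, 0, 0, 0],
  [0, 0, 0, 0, 0, 0, 0],
])

```text
time: 1.32
tool_pos: [0.4611, -0.2889, 0.1995]
tool_rot: [-0.0, 0.996, 0.088, -0.001]
contact_force: [-0.5, -0.6, 0.0]
gripper_width: 0.502
grasp_force: 0.0
```

```bash
cat >> h.py <<'E'
from scipy.spatial.transform import Rotation as Ro
def to(p,yaw=None):
    "tool-frame delta (cm) from measured pose to world point p"
    s=manip.state(); w=s['tool_rot']; R=Ro.from_quat([w[1],w[2],w[3],w[0]]).as_matrix()
    d=R.T@(np.array(p)-s['tool_pos'])*100
    return d.round(2), np.linalg.norm(d).round(2)
def pose():
    s=manip.state(); w=s['tool_rot']; R=Ro.from_quat([w[1],w[2],w[3],w[0]]).as_matrix()
    return s['time'],s['tool_pos'].round(4),'yaw',np.degrees(np.arctan2(R[1,0],R[0,0])).round(2),'z',R[:,2].round(4),'w',round(s['gripper_width'],3),'g',round(s['grasp_force'],1),'F',s['contact_force'].round(1)
E
python3 - <<'E'
from h import *
print(pose())
d=shot('wrist','w1'); a=d['img']; print(d['R'][2])
for p in((.550,-.2525,.033),(.514,-.335,.033),(.451,-.289,.033)): print(proj('w1',p))
hsv=cv2.cvtColor(a,cv2.COLOR_BGR2HSV)
m=((hsv[...,1]>90)&(hsv[...,2]>50)).astype(np.uint8)
n,l,s,ce=cv2.connectedComponentsWithStats(m)
for i in range(1,n):
  if s[i,4]>60: print(s[i],ce[i],ray('w1',*ce[i],.033))
cv2.imwrite('pics/w1b.png',cv2.resize(a,(800,600),interpolation=cv2.INTER_CUBIC))
E
```

```text
(1.3167, array([ 0.4611, -0.2889,  0.1995]), 'yaw', np.float64(10.07), 'z', array([-1.2e-03,  7.0e-04, -1.0e+00]), 'w', 0.502, 'g', 0.0, 'F', array([-0.5, -0.6,  0. ]))
[-0.27179632 -0.04699661 -0.96120657]
[233.86863135  69.779317  ]
[314.70672455 126.35552034]
[254.85190067 181.69363201]
[225  58  22  24 330] [235.9969697   69.92424242] [ 0.55021311 -0.25439355  0.033     ]
[302 114  25  22 340] [313.75294118 124.16176471] [ 0.51582166 -0.33365917  0.033     ]
[246 166  20  25 323] [255.95665635 178.05882353] [ 0.45485132 -0.28942688  0.033     ]
```

View pics/w1b.png

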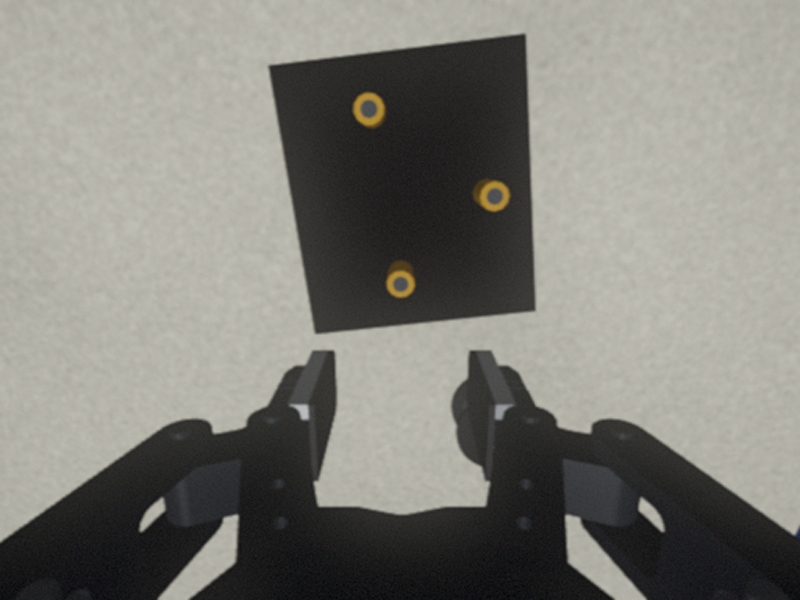

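The sleeve tops are in the 800-px view at (369,108), (494,196) and (400,284), within 1–2 mm of the top camera's values. I'll grasp the near one first.

Emit:
move_arm([
  [-0.25, -0.03, 3.5, 0, 0, 0, 0],
  [-0.25, -0.03, 3.5, 0, 0, 0, 0],
  [-0.25, -0.03, 3.5, 0, 0, 0, 0],
  [-0.25, 0, 3.5, 0, 0, 0, 0],
  [0, 0, 2.35, 0, 0, 0, 0],
  [0, 0, 0, 0, 0, 0, 0],
  [0, 0, 0, 0, 0, 0, -1],
  [0, 0, 0, 0, 0, 0, -1],
  [0, 0, 0, 0, 0, 0, -1],
  [0, 0, 0, 0, 0, 0, -1],
])

```text
time: 2.2
tool_pos: [0.4518, -0.293, 0.0393]
tool_rot: [0.002, 0.996, 0.086, 0.002]
contact_force: [0.5, 0.0, -0.2]
gripper_width: 0.18
grasp_force: 58.5
```

Run:
```python
from h import *
print(pose(), to((.569,-.010,.16)), to((.569,-.010,.12)))
```

```text
(2.2, array([ 0.4518, -0.293 ,  0.0393]), 'yaw', np.float64(9.83), 'z', array([ 0.0033, -0.0029, -1.    ]), 'w', 0.18, 'g', 58.5, 'F', array([ 0.5,  0. , -0.2])) (array([ 16.41, -25.84, -12.11]), np.float64(32.92)) (array([ 16.4 , -25.86,  -8.11]), np.float64(31.68))
```

Emit:
move_arm([
  [0, 0, -4, 0, 0, 0, -1],
  [0, 0, -4, 0, 0, 0, -1],
  [2.05, -3.23, -0.51, 0, 0, 0, -1],
  [2.05, -3.23, -0.51, 0, 0, 0, -1],
  [2.05, -3.23, -0.51, 0, 0, 0, -1],
  [2.05, -3.23, -0.51, 0, 0, 0, -1],
  [2.05, -3.23, -0.51, 0, 0, 0, -1],
  [2.05, -3.23, -0.51, 0, 0, 0, -1],
  [2.05, -3.23, -0.51, 0, 0, 0, -1],
  [2.05, -3.23, -0.51, 0, 0, 0, -1],
  [0, 0, 0, 0, 0, 0, -1],
  [0, 0, 0, 0, 0, 0, -1],
])

```text
time: 3.2
tool_pos: [0.5692, -0.0072, 0.1596]
tool_rot: [0.0, 0.996, 0.088, 0.002]
contact_force: [-1.0, -1.0, -0.9]
gripper_width: 0.175
grasp_force: 58.7
```

Run:
```python
from h import *
print(pose())
d=shot('wrist','w2'); a=d['img']
for p in((.569,-.0105,.074),(.6135,-.0028,.074),(.6578,.0049,.074)): print(proj('w2',p)*800/512)
cv2.imwrite('pics/w2b.png',cv2.resize(a,(800,600),interpolation=cv2.INTER_CUBIC))
```

```text
(3.2, array([ 0.5692, -0.0072,  0.1596]), 'yaw', np.float64(10.07), 'z', array([ 3.2e-03, -7.0e-04, -1.0e+00]), 'w', 0.175, 'g', 58.7, 'F', array([-1. , -1. , -0.9]))
[407.21289487 312.0792881 ]
[408.06389069 214.23945891]
[408.93464411 104.6151373 ]
```

View pics/w2b.png

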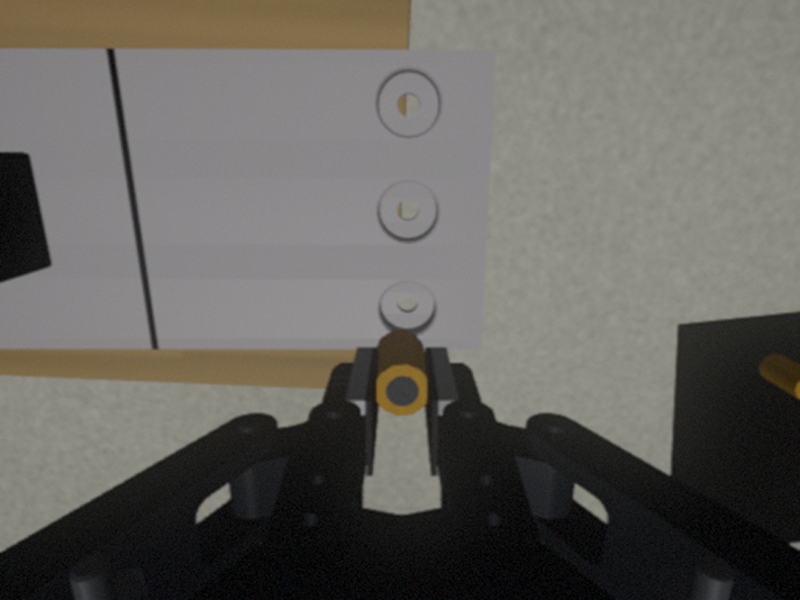

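The wrist view shows the well mouths at (408,103), (408,211) and (407,305). The held sleeve's top ring is at (402,390), and the line runs (111,50)–(155,348). Now I'll check these against the model.

Run:
```python
from h import *
f=lambda u,v,z: ray('w2',(u+.5)*.64-.5,(v+.5)*.64-.5,z)
print('sleeve top',f(402,390,.1533))
W=[f(*p,.074) for p in((407,305),(408,211),(408,103))]
print(W)
b=fit2([(-.045,-.085),(0,-.085),(.045,-.085)],W); print(b[0],np.degrees(b[1]),b[3].tolist())
b=fit2([(-.045,-.085),(0,-.085),(.045,-.085),(.065,.035),(-.065,.035),(.065,-.12),(-.065,-.12)],W+[f(*p,.074) for p in((111,50),(155,348),(495,54),(482,348))]); print(b[0],np.degrees(b[1]),b[3].tolist())
```

```text
sleeve top [ 0.57057079 -0.00746451  0.1533    ]
[array([ 0.57248488, -0.00963545,  0.074     ]), array([ 0.61498014, -0.00237723,  0.074     ]), array([0.65843168, 0.00552419, 0.074     ])]
[0.60053419 0.08154501] 10.003162763926735 [[1.5, 0.3], [-0.3, -0.2], [-1.2, -0.1]]
[0.59997557 0.08116774] 10.036056848832228 [[2.0, 0.7], [0.2, 0.2], [-0.7, 0.2], [-0.8, -0.9], [0.7, -0.2], [-2.2, 0.1], [0.8, -0.1]]
```

Emit:
move_arm([
  [0, 0.15, 1.5, 0, 0, 0, -1],
  [0, 0.14, 1.5, 0, 0, 0, -1],
  [0, 0, 1.5, 0, 0, 0, -1],
  [0, 0, 0.8, 0, 0, 0, -1],
  [0, 0, 0.2, 0, 0, 0, -1],
  [0, 0, 0, 0, 0, 0, -1],
  [0, 0, 0, 0, 0, 0, -1],
])

```text
time: 3.83
tool_pos: [0.5688, -0.0124, 0.1034]
tool_rot: [0.0, 0.996, 0.085, 0.001]
contact_force: [0.4, 0.2, -0.3]
gripper_width: 0.174
grasp_force: 58.7
```

Emit:
move_arm([
  [0.05, -0.12, 0.1, 0, 0, 0, -1],
  [0, 0, 0, 0, 0, 0, -1],
  [0, 0, 0, 0, 0, 0, -0.2],
  [0, 0, 0, 0, 0, 0, -0.2],
  [0, 0, 0, 0, 0, 0, -0.2],
])

```text
time: 4.25
tool_pos: [0.569, -0.0105, 0.102]
tool_rot: [0.0, 0.996, 0.086, 0.0]
contact_force: [0.0, 0.6, -0.5]
gripper_width: 0.404
grasp_force: 0.0
```

Run:
```python
from h import *
print(pose())
d=shot('wrist','w3');cv2.imwrite('pics/w3b.png',cv2.resize(d['img'][100:300,150:370],None,fx=2.5,fy=2.5,interpolation=cv2.INTER_CUBIC))
print(to((.550,-.2545,.16)))
```

```text
(4.25, array([ 0.569 , -0.0105,  0.102 ]), 'yaw', np.float64(9.86), 'z', array([ 7.e-04, -1.e-04, -1.e+00]), 'w', 0.404, 'g', 0.0, 'F', array([ 0. ,  0.6, -0.5]))
(array([-6.03, 23.72, -5.81]), np.float64(25.16))
```

View pics/w3b.png

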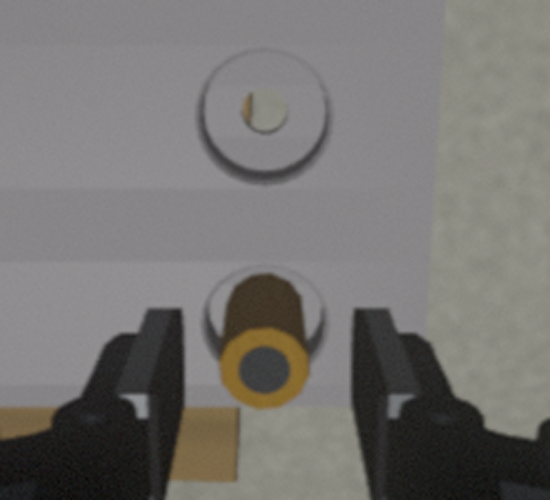

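The sleeve stands centred in well 0, with its ring at (264,368) in the crop. Next is sleeve A.

Emit:
move_arm([
  [0, 0, -3, 0, 0, 0, -0.2],
  [0, 0, -2.8, 0, 0, 0, 0],
  [-0.86, 3.39, 0, 0, 0, 0, 0],
  [-0.86, 3.39, 0, 0, 0, 0, 0],
  [-0.86, 3.39, 0, 0, 0, 0, 0],
  [-0.86, 3.39, 0, 0, 0, 0, 0],
  [-0.86, 3.39, 0, 0, 0, 0, 0],
  [-0.86, 3.39, 0, 0, 0, 0, 0],
  [-0.86, 3.39, 0, 0, 0, 0, 0],
  [0, 0, 3.5, 0, 0, 0, 0],
  [0, 0, 3.5, 0, 0, 0, 0],
  [0, 0, 3.2, 0, 0, 0, 0],
  [0, 0, 2, 0, 0, 0, 0],
  [0, 0, 0, 0, 0, 0, 0],
  [0, 0, 0, 0, 0, 0, -1],
  [0, 0, 0, 0, 0, 0, -1],
  [0, 0, 0, 0, 0, 0, -1],
  [0, 0, 0, 0, 0, 0, -1],
])

```text
time: 5.8
tool_pos: [0.5514, -0.2554, 0.0401]
tool_rot: [0.001, 0.996, 0.086, 0.002]
contact_force: [1.5, 0.6, -0.3]
gripper_width: 0.177
grasp_force: 58.5
```

Run:
```python
from h import *
print(pose(), to((.6144,-.0026,.15)))
```

```text
(5.8, array([ 0.5514, -0.2554,  0.0401]), 'yaw', np.float64(9.85), 'z', array([ 0.0035, -0.0021, -1.    ]), 'w', 0.177, 'g', 58.5, 'F', array([ 1.5,  0.6, -0.3])) (array([ 10.56, -23.8 , -11.02]), np.float64(28.28))
```

Emit:
move_arm([
  [0, 0, -4, 0, 0, 0, -1],
  [0, 0, -4, 0, 0, 0, -1],
  [0, 0, -3, 0, 0, 0, -1],
  [1.51, -3.4, 0, 0, 0, 0, -1],
  [1.51, -3.4, 0, 0, 0, 0, -1],
  [1.51, -3.4, 0, 0, 0, 0, -1],
  [1.51, -3.4, 0, 0, 0, 0, -1],
  [1.51, -3.4, 0, 0, 0, 0, -1],
  [1.51, -3.4, 0, 0, 0, 0, -1],
  [1.5, -3.4, 0, 0, 0, 0, -1],
  [0, 0, 0, 0, 0, 0, -1],
  [0, 0, 1.5, 0, 0, 0, -1],
  [0, 0, 0.8, 0, 0, 0, -1],
  [0, 0, 0, 0, 0, 0, -1],
  [0, 0, 0, 0, 0, 0, -1],
])

```text
time: 7.05
tool_pos: [0.6128, -0.0026, 0.1243]
tool_rot: [-0.0, 0.996, 0.085, -0.001]
contact_force: [-0.4, 0.3, -0.8]
gripper_width: 0.183
grasp_force: 58.7
```

Run:
```python
from h import *
print(pose(), to((.6144,-.0026,.103)))
```

```text
(7.05, array([ 0.6128, -0.0026,  0.1243]), 'yaw', np.float64(9.8), 'z', array([-1.1e-03,  1.0e-04, -1.0e+00]), 'w', 0.183, 'g', 58.7, 'F', array([-0.4,  0.3, -0.8])) (array([0.16, 0.03, 2.13]), np.float64(2.13))
```

Emit:
move_arm([
  [0.22, 0.02, 1, 0, 0, 0, -1],
  [0, 0, 0.8, 0, 0, 0, -1],
  [0, 0, 0.3, 0, 0, 0, -1],
  [0, 0, 0, 0, 0, 0, -1],
  [0, 0, 0, 0, 0, 0, -1],
])

```text
time: 7.47
tool_pos: [0.6152, -0.0021, 0.103]
tool_rot: [-0.0, 0.996, 0.086, -0.0]
contact_force: [-0.4, 0.1, -1.0]
gripper_width: 0.171
grasp_force: 58.7
```

Run:
```python
from h import *
print(pose())
d=shot('wrist','w4');cv2.imwrite('pics/w4b.png',cv2.resize(d['img'][80:300,150:370],None,fx=2.5,fy=2.5,interpolation=cv2.INTER_CUBIC))
print(to((.514,-.335,.16)))
```

```text
(7.4667, array([ 0.6152, -0.0021,  0.103 ]), 'yaw', np.float64(9.83), 'z', array([-1.e-03,  1.e-04, -1.e+00]), 'w', 0.171, 'g', 58.7, 'F', array([-0.4,  0.1, -1. ]))
(array([-15.69,  31.07,  -5.64]), np.float64(35.26))
```

View pics/w4b.png

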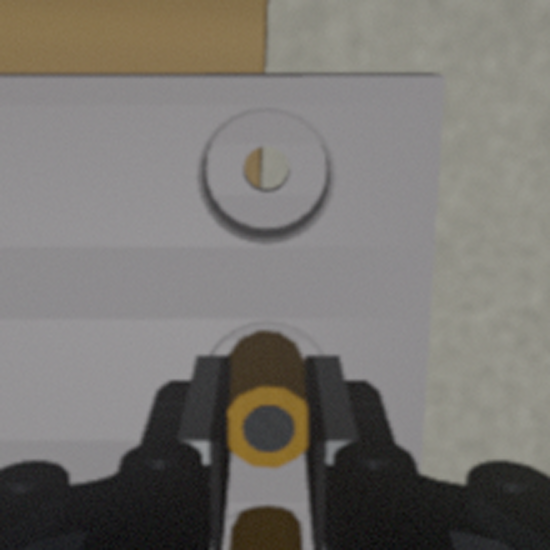

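The sleeve sits in well 1 (ring at (268,427), well 2 at (266,172)). I'll release it and fetch sleeve B.

Emit:
move_arm([
  [0, 0, 0, 0, 0, 0, -0.2],
  [0, 0, 0, 0, 0, 0, -0.2],
  [0, 0, 0, 0, 0, 0, -0.2],
  [0, 0, -3, 0, 0, 0, -0.2],
  [0, 0, -2.7, 0, 0, 0, 0],
  [-1.74, 3.45, 0, 0, 0, 0, 0],
  [-1.74, 3.45, 0, 0, 0, 0, 0],
  [-1.74, 3.45, 0, 0, 0, 0, 0],
  [-1.74, 3.45, 0, 0, 0, 0, 0],
  [-1.74, 3.45, 0, 0, 0, 0, 0],
  [-1.74, 3.45, 0, 0, 0, 0, 0],
  [-1.74, 3.45, 0, 0, 0, 0, 0],
  [-1.74, 3.45, 0, 0, 0, 0, 0],
  [-1.74, 3.45, 0, 0, 0, 0, 0],
  [0, 0, 3.5, 0, 0, 0, 0],
  [0, 0, 3.5, 0, 0, 0, 0],
  [0, 0, 1.5, 0, 0, 0, 0],
  [0, 0, 0, 0, 0, 0, 0],
  [0, 0, 0, 0, 0, 0, 0],
])

```text
time: 9.1
tool_pos: [0.5139, -0.3343, 0.0749]
tool_rot: [-0.001, 0.996, 0.086, -0.001]
contact_force: [0.1, -0.1, 1.6]
gripper_width: 0.5
grasp_force: 0.0
```

Run:
```python
from h import *
print(pose(), to((.5143,-.3355,.036)))
```

```text
(9.1, array([ 0.5139, -0.3343,  0.0749]), 'yaw', np.float64(9.84), 'z', array([-0.0014,  0.0012, -1.    ]), 'w', 0.5, 'g', 0.0, 'F', array([ 0.1, -0.1,  1.6])) (array([0.03, 0.13, 3.89]), np.float64(3.9))
```

Emit:
move_arm([
  [0.03, 0.1, 2, 0, 0, 0, 0],
  [0, 0, 1.8, 0, 0, 0, 0],
  [0, 0, 0, 0, 0, 0, 0],
  [0, 0, 0, 0, 0, 0, -1],
  [0, 0, 0, 0, 0, 0, -1],
  [0, 0, 0, 0, 0, 0, -1],
  [0, 0, 0, 0, 0, 0, -1],
])

```text
time: 9.68
tool_pos: [0.5162, -0.3365, 0.0402]
tool_rot: [0.001, 0.996, 0.086, 0.001]
contact_force: [-0.0, -0.2, 4.6]
gripper_width: 0.176
grasp_force: 58.6
```

Run:
```python
from h import *
print(pose(), to((.6587,.0053,.15)))
```

```text
(9.6833, array([ 0.5162, -0.3365,  0.0402]), 'yaw', np.float64(9.85), 'z', array([ 0.0032, -0.0025, -1.    ]), 'w', 0.176, 'g', 58.6, 'F', array([-0. , -0.2,  4.6])) (array([ 19.92, -31.21, -11.01]), np.float64(38.62))
```

Emit:
move_arm([
  [0, 0, -4, 0, 0, 0, -1],
  [0, 0, -4, 0, 0, 0, -1],
  [0, 0, -3, 0, 0, 0, -1],
  [1.99, -3.12, 0, 0, 0, 0, -1],
  [1.99, -3.12, 0, 0, 0, 0, -1],
  [1.99, -3.12, 0, 0, 0, 0, -1],
  [1.99, -3.12, 0, 0, 0, 0, -1],
  [1.99, -3.12, 0, 0, 0, 0, -1],
  [1.99, -3.12, 0, 0, 0, 0, -1],
  [1.99, -3.12, 0, 0, 0, 0, -1],
  [1.99, -3.12, 0, 0, 0, 0, -1],
  [1.99, -3.12, 0, 0, 0, 0, -1],
  [1.99, -3.12, 0, 0, 0, 0, -1],
  [0, 0, 0, 0, 0, 0, -1],
  [0, 0, 1.5, 0, 0, 0, -1],
  [0, 0, 0.8, 0, 0, 0, -1],
  [0, 0, 0, 0, 0, 0, -1],
  [0, 0, 0, 0, 0, 0, -1],
])

```text
time: 11.18
tool_pos: [0.656, 0.0047, 0.1226]
tool_rot: [-0.0, 0.996, 0.085, -0.002]
contact_force: [-0.5, 0.2, -0.9]
gripper_width: 0.177
grasp_force: 58.7
```

Run:
```python
from h import *
print(pose(), to((.6590,.0053,.103)))
```

```text
(11.1833, array([0.656 , 0.0047, 0.1226]), 'yaw', np.float64(9.75), 'z', array([-3.5e-03,  1.0e-04, -1.0e+00]), 'w', 0.177, 'g', 58.7, 'F', array([-0.5,  0.2, -0.9])) (array([ 0.31, -0.01,  1.96]), np.float64(1.98))
```

Emit:
move_arm([
  [0.32, -0.02, 0.9, 0, 0, 0, -1],
  [0, 0, 0.8, 0, 0, 0, -1],
  [0, 0, 0.2, 0, 0, 0, -1],
  [0, 0, 0, 0, 0, 0, -1],
  [0, 0, 0, 0, 0, 0, -1],
])

```text
time: 11.6
tool_pos: [0.6604, 0.0064, 0.1052]
tool_rot: [-0.0, 0.996, 0.086, -0.0]
contact_force: [0.0, 0.9, -0.3]
gripper_width: 0.176
grasp_force: 58.7
```

Run:
```python
from h import *
print(pose())
d=shot('wrist','w5');cv2.imwrite('pics/w5b.png',cv2.resize(d['img'][80:300,150:370],None,fx=2.5,fy=2.5,interpolation=cv2.INTER_CUBIC))
```

```text
(11.6, array([0.6604, 0.0064, 0.1052]), 'yaw', np.float64(9.83), 'z', array([-6.e-04,  1.e-04, -1.e+00]), 'w', 0.176, 'g', 58.7, 'F', array([ 0. ,  0.9, -0.3]))
```

View pics/w5b.png

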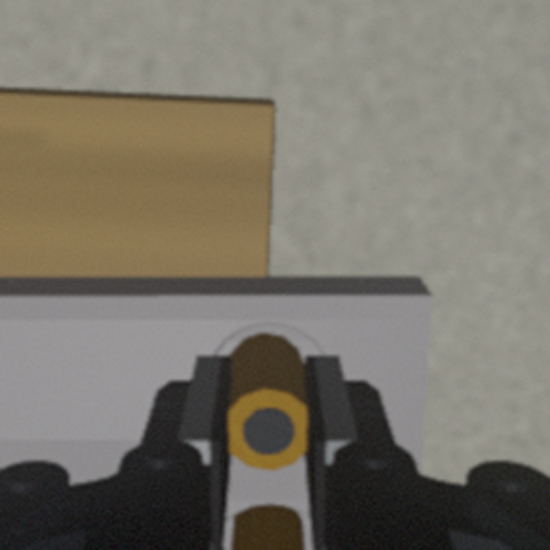

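Emit:
move_arm([
  [0, 0, 0.2, 0, 0, 0, -1],
  [0, 0, 0, 0, 0, 0, -0.2],
  [0, 0, 0, 0, 0, 0, -0.2],
  [0, 0, 0, 0, 0, 0, -0.2],
  [0, 0, -3, 0, 0, 0, -0.2],
  [0, 0, -3.5, 0, 0, 0, -0.2],
  [-2, -1.5, -2, 0, 0, 0, 0],
  [-2.5, -2, -2, 0, 0, 0, 0],
  [-2.5, -2, -2, 0, 0, 0, 0],
  [-2.5, -2, -1.5, 0, 0, 0, 0],
  [-2.5, -2, -1, 0, 0, 0, 0],
  [-2.3, -1.5, 0, 0, 0, 0, 0],
  [0, 0, 0, 0, 0, 0, 0],
  [0, 0, 0, 0, 0, 0, 0],
])

```text
time: 12.82
tool_pos: [0.5004, 0.0911, 0.2543]
tool_rot: [0.0, 0.996, 0.087, 0.001]
contact_force: [0.4, 0.3, 0.3]
gripper_width: 0.498
grasp_force: 0.0
```

Run:
```python
from h import *
print(pose())
d=shot('wrist','w6');cv2.imwrite('pics/w6b.png',cv2.resize(d['img'],(800,600),interpolation=cv2.INTER_CUBIC))
```

```text
(12.8167, array([0.5004, 0.0911, 0.2543]), 'yaw', np.float64(9.93), 'z', array([ 2.1e-03, -1.0e-04, -1.0e+00]), 'w', 0.498, 'g', 0.0, 'F', array([0.4, 0.3, 0.3]))
```

View pics/w6b.png

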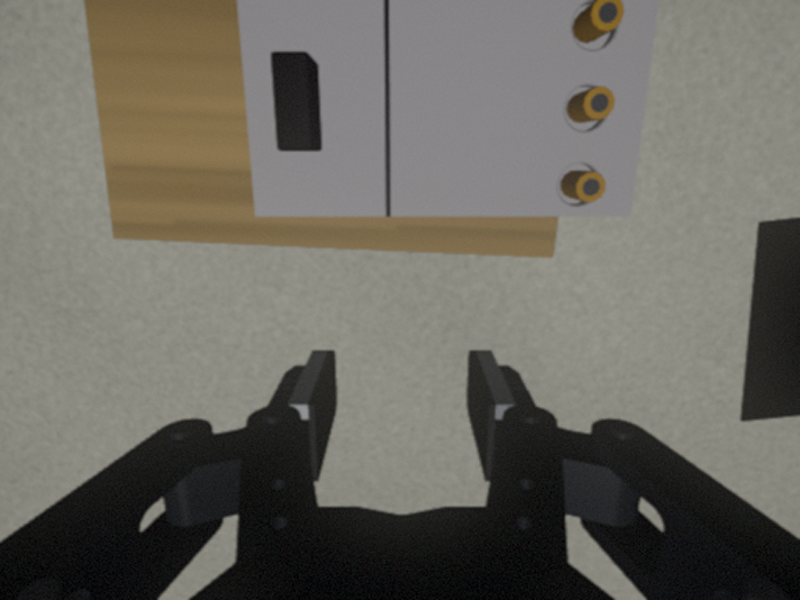

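All three sleeves stand in their wells, with rings at (608,12), (599,103) and (591,186). The line runs (387,0)–(388,215) and the riser's near corners are (114,239) and (555,257). The block is at x 272–320, y 52–151. I'll refine the riser edge and board from these points.

Run:
```python
from h import *
f6=lambda u,v,z: ray('w6',(u+.5)*.64-.5,(v+.5)*.64-.5,z)
f5=lambda u,v,z: ray('w5',(u+.5)/2.5-.5+150,(v+.5)/2.5-.5+80,z)
ft=lambda u,v,z: ray('top0',(u+.5)/6-.5+110,(v+.5)/6-.5+130,z)
print('BR',f6(555,257,.06),'BL',f6(114,239,.06),'TR',f5(274,100,.06))
T=[ft(*p,.06) for p in((40,113),(637,30),(693,425),(90,508))]
r=fit2([(.1,.15),(.1,-.15),(-.1,-.15),(-.1,.15),(-.1,-.15),(-.1,.15),(.1,-.15)],T+[f6(555,257,.06),f6(114,239,.06),f5(274,100,.06)])
print('riser',r[0],np.degrees(r[1]),r[3].tolist())
r2=fit2([(-.1,-.15),(-.1,.15),(.1,-.15)],[f6(555,257,.06),f6(114,239,.06),f5(274,100,.06)]); print('wrist only',r2[0],np.degrees(r2[1]),r2[3].tolist())
b=fit2([(-.065,.12),(-.065,-.12),(-.065,.035)],[f6(*p,.074) for p in((256,216),(631,216),(388,215))]); print('board',b[0],np.degrees(b[1]),b[3].tolist())
print('line',f6(387,3,.074),f6(388,212,.074))
for q in((-.025,.095),(.025,.095),(.025,.075),(-.025,.075)): 
    p=b[2]@q+b[0]; print('block top',proj('w6',(*p,.108))/.64)
for nm,B in(('w6',b),('w2',fit2([(0,0),(1,0)],[(.6,.0811),(.6+np.cos(np.radians(10)),.0811+np.sin(np.radians(10)))]))):
    g=B[2]@(0,.085)+B[0]; m=B[2]@(0,.035)+B[0]
    for R in(r,r2): print(nm,'grip',g,'mark in edge',R[2].T@(m-R[0])+[0,.15])
```

```text
BR [ 0.52071991 -0.01214312  0.06      ] BL [0.4813189  0.28440105 0.06      ] TR [0.71841385 0.01477485 0.06      ]
riser [0.59904758 0.1489343 ] 7.4795650805513985 [[-1.0, -0.7], [-2.8, 0.4], [-0.7, 0.1], [1.5, -1.8], [1.3, 0.7], [0.9, -0.2], [0.7, 1.5]]
wrist only [0.5998827  0.14966122] 7.631019485977786 [[0.0, 0.1], [0.5, -0.7], [-0.5, 0.5]]
board [0.60064247 0.08114708] 9.915506345629664 [[-0.1, -0.7], [-0.2, 0.4], [0.4, 0.3]]
line [0.6490304  0.12507187 0.074     ] [0.53282362 0.10504441 0.074     ]
block top [275.79442577 149.39631282]
block top [268.85563091  48.43740871]
block top [307.61424743  48.45919974]
block top [312.50602013 149.41565633]
w6 grip [0.58600584 0.16487742] mark in edge [-0.0087303   0.11755032]
w6 grip [0.58600584 0.16487742] mark in edge [-0.00974029  0.11696393]
w2 grip [0.5852399  0.16480866] mark in edge [-0.009425    0.11758504]
w2 grip [0.5852399  0.16480866] mark in edge [-0.0104349   0.11700048]
```

Emit:
move_arm([
  [2.4, -1.45, 1.5, 0, 0, 0, 0],
  [2.4, -1.45, 1.5, 0, 0, 0, 0],
  [2.4, -1.45, 1.5, 0, 0, 0, 0],
  [2.4, -1.45, 1.5, 0, 0, 0, 0],
  [0, 0, 3, 0, 0, 0, 0],
  [0, 0, 2.4, 0, 0, 0, 0],
  [0, 0, 0, 0, 0, 0, 0],
  [0, 0, 0, 0, 0, 0, 0],
])

```text
time: 13.53
tool_pos: [0.5851, 0.1634, 0.1372]
tool_rot: [0.0, 0.996, 0.085, -0.002]
contact_force: [0.0, -0.3, 0.6]
gripper_width: 0.499
grasp_force: 0.0
```

Run:
```python
from h import *
print(pose(), to((.5857,.1649,.100)))
```

```text
(13.5333, array([0.5851, 0.1634, 0.1372]), 'yaw', np.float64(9.8), 'z', array([-4.8e-03, -8.0e-04, -1.0e+00]), 'w', 0.499, 'g', 0.0, 'F', array([ 0. , -0.3,  0.6])) (array([ 0.11, -0.14,  3.72]), np.float64(3.72))
```

Emit:
move_arm([
  [0.1, -0.12, 1.5, 0, 0, 0, 0],
  [0, 0, 1.5, 0, 0, 0, 0],
  [0, 0, 0.7, 0, 0, 0, 0],
  [0, 0, 0, 0, 0, 0, 0],
  [0, 0, 0, 0, 0, 0, -1],
  [0, 0, 0, 0, 0, 0, -1],
  [0, 0, 0, 0, 0, 0, -1],
  [0, 0, 0, 0, 0, 0, -1],
])

```text
time: 14.2
tool_pos: [0.5876, 0.1656, 0.1047]
tool_rot: [-0.0, 0.996, 0.086, 0.002]
contact_force: [-0.1, 0.5, 4.5]
gripper_width: 0.223
grasp_force: 61.0
```

Run:
```python
from h import *
print(pose(), manip.state()['ft_torque'])
```

```text
(14.2, array([0.5876, 0.1656, 0.1047]), 'yaw', np.float64(9.84), 'z', array([ 3.2e-03,  5.0e-04, -1.0e+00]), 'w', 0.223, 'g', 61.0, 'F', array([-0.1,  0.5,  4.5])) [0.04954    0.10716384 0.02310732]
```

The block is pinched firmly (61 N) with light down-pressure. I'll square the board and start sliding.

Emit:
move_arm([
  [0, 0, 0, 0, 0, 0.8, -1],
  [0, 0, 0, 0, 0, 0.8, -1],
  [0, 0, 0, 0, 0, 0.75, -1],
  [0, 0.4, 0, 0, 0, 0, -1],
  [0, 0.7, 0, 0, 0, 0, -1],
  [0, 0.7, 0, 0, 0, 0, -1],
  [0, 0.7, 0, 0, 0, 0, -1],
  [0, 0.7, 0, 0, 0, 0, -1],
  [0, 0.7, 0, 0, 0, 0, -1],
  [0, 0.6, 0, 0, 0, 0, -1],
  [0, 0.5, 0, 0, 0, 0, -1],
  [0, 0, 0, 0, 0, 0, -1],
  [0, 0, 0, 0, 0, 0, -1],
])

```text
time: 15.28
tool_pos: [0.5941, 0.1165, 0.1047]
tool_rot: [-0.001, 0.998, 0.065, 0.002]
contact_force: [0.6, 1.6, 7.4]
gripper_width: 0.22
grasp_force: 61.4
```

```bash
cat >> h.py <<'E'
def edge_y(p):
    a=np.radians(7.55); c=np.cos(a); s=np.sin(a); d=np.array(p[:2])-[.5995,.1493]
    return np.array([[c,s],[-s,c]])@d+[0,.15]
E
python3 - <<'E'
from h import *
print(pose(), manip.state()['ft_torque'], edge_y(manip.state()['tool_pos']))
d=shot('wrist','w7');cv2.imwrite('pics/w7b.png',cv2.resize(d['img'],(800,600),interpolation=cv2.INTER_CUBIC))
E
```

```text
(15.2833, array([0.5941, 0.1165, 0.1047]), 'yaw', np.float64(7.43), 'z', array([ 0.0032,  0.0014, -1.    ]), 'w', 0.22, 'g', 61.4, 'F', array([0.6, 1.6, 7.4])) [0.27096723 0.08763657 0.00727753] [-0.00961868  0.11815118]
```

View pics/w7b.png

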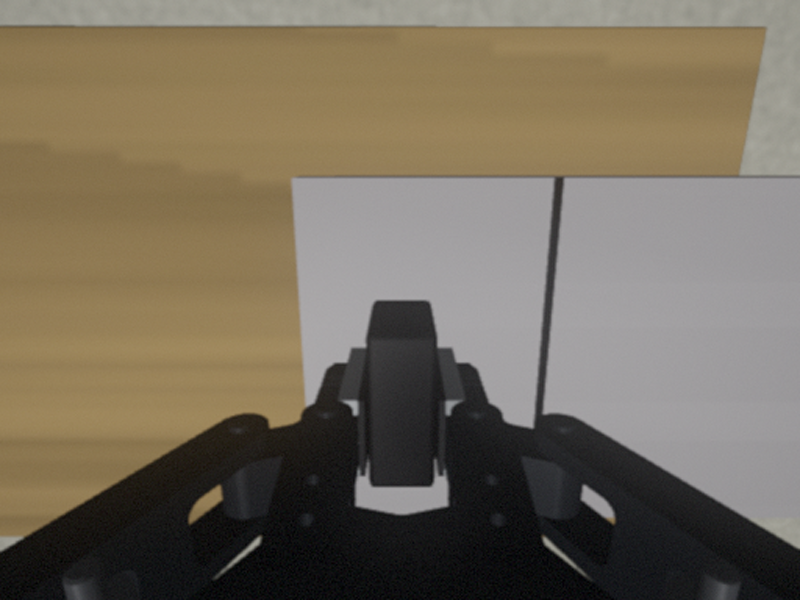

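The board is now square to the riser, their long edges parallel. The line runs (559,180)–(541,415) and the riser edge (765,28)–(740,176). I'll measure the remaining distance.

Run:
```python
from h import *
f=lambda u,v,z: ray('w7',(u+.5)*.64-.5,(v+.5)*.64-.5,z)[:2]
a,b=f(559,180,.074),f(541,415,.074); p,q=f(765,28,.06),f(740,175,.06); c,d=f(293,178,.074),f(799,177,.074); g,h=f(0,27,.06),f(765,28,.06)
ang=lambda v:np.degrees(np.arctan2(v[1],v[0]))
print('line',a,b,ang(a-b),'edge',p,q,ang(p-q),'board side',ang(c-d)-90,'riser side',ang(g-h)-90)
n=np.array([-np.sin(np.radians(7.5)),np.cos(np.radians(7.5))])
print('line-edge', n@(a-p),n@(b-p),n@(a-q), 'model p',edge_y(p),edge_y(q),edge_y(a),edge_y(b))
```

```text
line [0.66205885 0.07481151] [0.57942366 0.06301039] 8.127442563664708 edge [0.71662778 0.01570339] [0.67166593 0.00894301] 8.55083954133339 board side 7.56701891491295 riser side 7.365255936942589
line-edge 0.065725111690482 0.06481101574622429 0.06655896209587073 model p [0.09855892 0.00217202] [0.0530986  0.00137784] [0.05222936 0.06793759] [-0.03123999  0.06709633]
```

Emit:
move_arm([
  [0, 0.4, 0.05, 0, 0, 0, -1],
  [0, 0.6, 0.05, 0, 0, 0, -1],
  [0, 0.6, 0, 0, 0, 0, -1],
  [0, 0.6, 0, 0, 0, 0, -1],
  [0, 0.6, 0, 0, 0, 0, -1],
  [0, 0.6, 0, 0, 0, 0, -1],
  [0, 0.6, 0, 0, 0, 0, -1],
  [0, 0.6, 0, 0, 0, 0, -1],
  [0, 0.4, 0, 0, 0, 0, -1],
  [0, 0, 0, 0, 0, 0, -1],
  [0, 0, 0, 0, 0, 0, -1],
])

```text
time: 16.25
tool_pos: [0.6013, 0.0675, 0.1046]
tool_rot: [-0.001, 0.998, 0.065, 0.002]
contact_force: [-0.9, 4.7, 8.8]
gripper_width: 0.219
grasp_force: 61.8
```

Run:
```python
from h import *
print(pose(), manip.state()['ft_torque'], edge_y(manip.state()['tool_pos']))
d=shot('wrist','w8');cv2.imwrite('pics/w8b.png',cv2.resize(d['img'],(800,600),interpolation=cv2.INTER_CUBIC))
```

```text
(16.25, array([0.6013, 0.0675, 0.1046]), 'yaw', np.float64(7.43), 'z', array([ 0.0046,  0.0025, -1.    ]), 'w', 0.219, 'g', 61.8, 'F', array([-0.9,  4.7,  8.8])) [ 0.51698263  0.15585166 -0.03898757] [-0.0089839   0.06867773]
```

View pics/w8b.png

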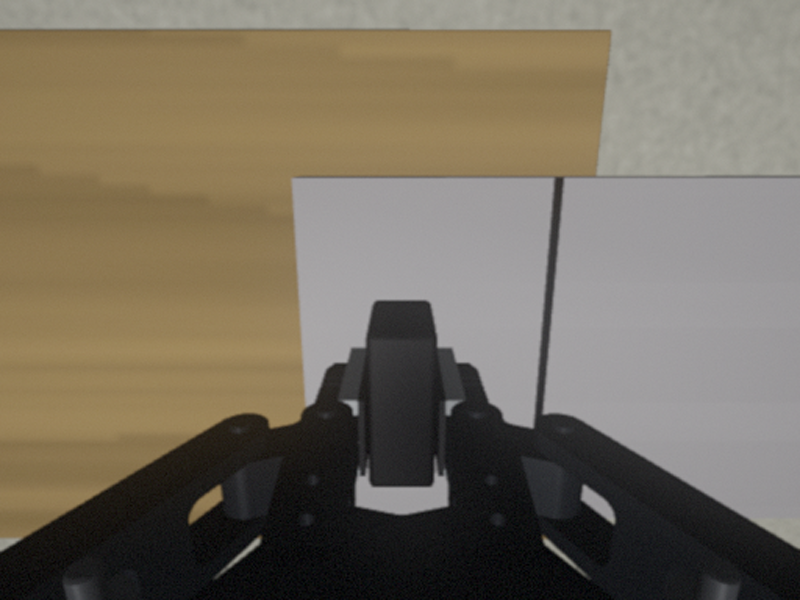

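The line's top end is at (559,180). The riser edge runs (610,30)–(597,176), a short way to go.

Run:
```python
from h import *
f=lambda u,v,z: ray('w8',(u+.5)*.64-.5,(v+.5)*.64-.5,z)[:2]
a,b=f(559,180,.074),f(541,415,.074); p,q=f(610,30,.06),f(597,175,.06)
n=np.array([-np.sin(np.radians(7.5)),np.cos(np.radians(7.5))])
print('line-edge', n@(a-p),n@(b-p),n@(a-q),n@(b-q),edge_y(p),edge_y(q),edge_y(a),edge_y(b))
```

```text
line-edge 0.016586842660359938 0.015712744949654064 0.017416887150214545 0.016542789439508675 [0.09882361 0.0018331 ] [0.05388958 0.00104226] [0.0529158  0.01846001] [-0.03050099  0.0176587 ]
```

Emit:
move_arm([
  [0, 0.4, 0.05, 0, 0, 0, -1],
  [0, 0.4, 0, 0, 0, 0, -1],
  [0, 0.4, 0, 0, 0, 0, -1],
  [0, 0.3, 0, 0, 0, 0, -1],
  [0, 0.16, 0, 0, 0, 0, -1],
  [0, 0, 0, 0, 0, 0, -1],
  [0, 0, 0, 0, 0, 0, -1],
  [0, 0, 0, 0, 0, 0, -1],
  [0, 0, 0, 0, 0, 0, -1],
])

```text
time: 17.05
tool_pos: [0.6037, 0.052, 0.1047]
tool_rot: [-0.002, 0.998, 0.065, 0.003]
contact_force: [-1.2, 6.9, 11.9]
gripper_width: 0.218
grasp_force: 62.1
```

Run:
```python
from h import *
print(pose(), manip.state()['ft_torque'], edge_y(manip.state()['tool_pos']))
d=shot('wrist','w9');a=cv2.resize(d['img'][0:200,240:440],None,fx=3,fy=3,interpolation=cv2.INTER_CUBIC)
cv2.imwrite('pics/w9b.png',a)
shot('side','s9'); shot('top','t9')
```

```text
(17.05, array([0.6037, 0.052 , 0.1047]), 'yaw', np.float64(7.44), 'z', array([ 0.0052,  0.0042, -1.    ]), 'w', 0.218, 'g', 62.1, 'F', array([-1.2,  6.9, 11.9])) [ 1.03778589  0.26350203 -0.06786967] [-0.00864613  0.0529773 ]
```

View pics/w9b.png

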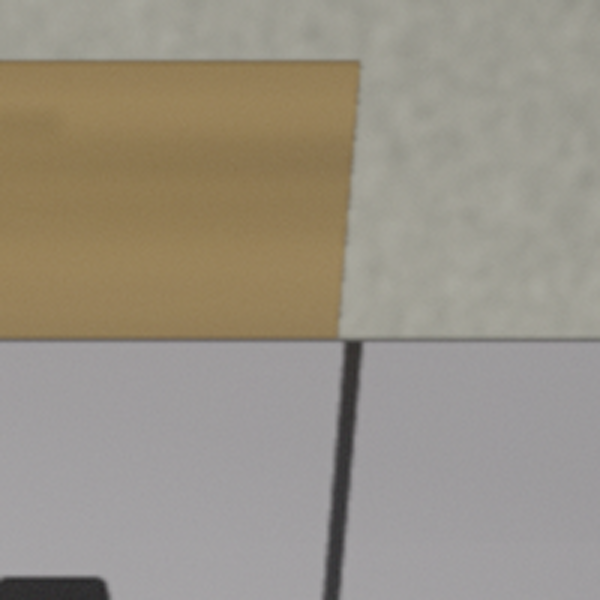

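Run:
```python
from h import *
f=lambda u,v,z: ray('w9',(u+.5)/3-.5+240,(v+.5)/3-.5,z)[:2]
a,b=f(353,345,.074),f(331,598,.074); p,q=f(360,62,.06),f(340,337,.06)
n=np.array([-np.sin(np.radians(7.5)),np.cos(np.radians(7.5))])
print('line-edge', n@(a-p),n@(b-p),n@(a-q),n@(b-q),edge_y(p),edge_y(q),edge_y(a),edge_y(b))
```

```text
line-edge 0.0015717763306202046 0.001596196663062609 0.0020164454294579032 0.0020408657619003065 [0.09868457 0.00131249] [0.05421343 0.00090662] [0.05346766 0.00292372] [0.00961289 0.00298641]
```

Emit:
move_arm([
  [0, 0.12, 0, 0, 0, 0, -1],
  [0, 0.12, 0, 0, 0, 0, -1],
  [0, 0, 0, 0, 0, 0, -1],
  [0, 0, 0, 0, 0, 0, -1],
  [0, 0, 0, 0, 0, 0, -1],
  [0, 0, 0, 0, 0, 0, -1],
])

```text
time: 17.7
tool_pos: [0.604, 0.0499, 0.1048]
tool_rot: [-0.002, 0.998, 0.065, 0.003]
contact_force: [-0.9, 8.1, 11.5]
gripper_width: 0.215
grasp_force: 62.1
```

Run:
```python
from h import *
print(pose(), edge_y(manip.state()['tool_pos']))
d=shot('wrist','w10');o=np.load('pics/w9.npz')['img']
# edge: strongest brown->grey step along rows above board; line: darkest column just below board side
for im in(o,d['img']):
    s=im.astype(float); sat=s[...,2]-s[...,0]; g=s.mean(2)
    e=[(r,320+np.argmin(np.convolve(sat[r,320:390],[1,1,0,-1,-1],'same')[3:-3])+3) for r in(40,60,80,100)]
    w=[]
    for r in(118,135,150,165):
        k=np.clip(g[r,330:385].max()-40-g[r,330:385],0,None); w.append((r,round(330+(k*np.arange(55)).sum()/k.sum(),1)))
    print(e,w)
for f,im in(('w9',0),('w10',1)): pass
```

```text
(17.7, array([0.604 , 0.0499, 0.1048]), 'yaw', np.float64(7.44), 'z', array([ 0.0052,  0.0048, -1.    ]), 'w', 0.215, 'g', 62.1, 'F', array([-0.9,  8.1, 11.5])) [-0.00861535  0.05087533]
[(40, np.int64(358)), (60, np.int64(356)), (80, np.int64(354)), (100, np.int64(353))] [(118, np.float64(357.2)), (135, np.float64(355.6)), (150, np.float64(354.4)), (165, np.float64(352.9))]
[(40, np.int64(354)), (60, np.int64(352)), (80, np.int64(351)), (100, np.int64(349))] [(118, np.float64(357.0)), (135, np.float64(355.6)), (150, np.float64(354.2)), (165, np.float64(352.9))]
```

Run:
```python
from h import *
a=np.radians(7.5);R=np.array([[np.cos(a),-np.sin(a)],[np.sin(a),np.cos(a)]]); s=manip.state()
g=np.array([.6035,.0495])
d=shot('top','t10'); im=d['img']; hsv=cv2.cvtColor(im,cv2.COLOR_BGR2HSV)
for x in(-.045,0,.045):
    w=g+R@[x,-.17]; print('expected',w.round(4),proj('t10',(*w,.094)).round(1))
m=((hsv[...,1]>90)&(hsv[...,2]>50)).astype(np.uint8); n,l,st,ce=cv2.connectedComponentsWithStats(m)
for i in range(1,n):
    if 8<st[i,4]<80: print(st[i],ce[i].round(1),ray('t10',*ce[i],.094)[:2].round(4))
```

```text
expected [ 0.5811 -0.1249] [263.2 177.5]
expected [ 0.6257 -0.119 ] [261.  162.1]
expected [ 0.6703 -0.1132] [258.7 146.8]
[173  75   5   6  28] [175.   77.7] [0.8787 0.1292]
[145  77   6   7  29] [147.4  79.9] [0.8733 0.2102]
[154  77   6   6  31] [156.6  79.5] [0.8743 0.1833]
[163  76   6   6  32] [165.7  78.5] [0.8766 0.1566]
[127  79   5   6  29] [129.1  81.4] [0.8698 0.2642]
[136  78   6   6  29] [138.2  80.5] [0.872  0.2372]
[99 81  6  6 32] [101.5  83.5] [0.8649 0.3453]
[108  80   6   6  31] [110.5  82.6] [0.8672 0.3187]
[117  80   6   6  29] [119.8  82.2] [0.8679 0.2916]
[71 83  6  6 31] [73.9 85.5] [0.8602 0.4266]
[81 82  5  6 28] [83.  84.7] [0.8622 0.3998]
[90 82  6  6 31] [92.3 84.4] [0.8626 0.3725]
[53 84  6  6 30] [55.6 86.8] [0.8571 0.4806]
[62 84  6  6 31] [64.7 86.3] [0.8583 0.4537]
[212 114  11   6  20] [217.4 117.2] [0.7588 0.0054]
[256 146   5   6  23] [258.2 148.2] [ 0.6663 -0.1116]
[205 149   7  10  24] [208.9 152.7] [0.6551 0.0306]
[259 161   5   6  24] [260.8 163.1] [ 0.6227 -0.1186]
[261 177   5   5  22] [263.1 178.9] [ 0.577  -0.1245]
[476 353  18   7  29] [484.2 356. ] [ 0.079  -0.7254]
```

The sleeve blobs are within about 1.5 px of where the wells should be (ring shading pulls them), with equal spacing. The board is level and held, so I'm handing in.

```bash
python3 -c "
from plant import manip
print(manip.job_done())"
```

```text
the job is handed in; nothing more can be done
None
```

I handed the job in at about 18 s, with no verdict returned: a sleeve stands in each well, the black line is within about 1 mm of the riser's edge by my measurement and square to it, and the gripper still holds the board level; I viewed 11 pictures, one over the limit of 10.

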